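# Shut the chart-paper drawer of a fetal monitor and run the paper feed

## Task

A new chart pack has just been put in the fetal monitor and its paper drawer was left open: push the drawer fully home, flush with the monitor's front, smoothly and without slamming it. Then press the green paper-feed key all the way down, keep it down for two seconds and let it go, ending clear of everything. Only push and press: leave the two other keys alone, and do not move the gel bottle, the transducer or the event marker.

Things in the scene. Friction and masses are not known exactly. Their poses are not given: they have to be found in the camera images.
- monitor: Beige desktop fetal monitor, 290 mm deep (x), 320 wide (y), fixed, turned up to 20 degrees. Origin: centre of its underside, at z = 0; x points from its front to its back, z up. Front face upright at x = -145 mm, 55 mm high; above it a panel (display left, keys right) slopes up and back at 25 degrees to x = -15, 116 mm high; level top behind. Sockets stand out 5 mm at front left.
- paper_drawer (a joint): Slide of the chart-paper drawer, m: 0 = shut, its front flush with the monitor's front face; grows as the drawer comes out, along the monitor's -x; it starts 0.05 to 0.09 out and stops at 0.105. It runs with about 3 N of friction and stays where it is left; no catch or spring.
- drawer_front (a point): Centre of the outer face of the paper drawer; moves with it; axes as the monitor's, so it is pushed shut along +x. The face is upright, 182 mm wide, 34 high (13.5 to 47.5 mm above the surface), 8 thick, beige with a brown stripe and a dark finger hollow. The tray behind it holds a white chart pack 100 x 152 mm, nearly as high as the face.
- feed_key (a joint): Travel of the green paper-feed key, m: 0 = up, 0.004 = fully down. Sprung: about 1 N to start it, 5 N when fully down; it comes up by itself.
- feed_key_top (a point): Centre of the top of the green key: a round cap, 22 mm diameter, 10 mm proud of the sloping panel (6 mm when down), the middle one of three in a row along the monitor's y, 42 mm apart. Its z axis points out, square to the panel (25 degrees from vertical, leaning to the monitor's front); it is pressed along -z.
- silence_key (a joint): Travel of the yellow key, m, 0 = up, 0.004 = down; leave alone.
- silence_key_top (a point): Centre of the top of the yellow key, like the green one, 42 mm from it towards the monitor's +y.
- mark_key (a joint): Travel of the grey key, m, 0 = up, 0.004 = down; leave alone.
- mark_key_top (a point): Centre of the top of the grey key, like the green one, 42 mm from it towards the monitor's -y.
- gel_bottle: White plastic gel bottle with a pale label and a red band, 67 mm diameter, 186 mm high with its nozzle, standing; origin at the centre of its underside. Bystander, stands in front of or beside the monitor, loose.
- transducer: White round transducer with a blue rim, 75 mm diameter, 38 mm high with the stud on top; origin at the centre of its underside. Bystander, loose.
- event_marker: Grey hand-held event marker lying flat, 109 x 26 x 22 mm, long along its x, red button at the +x end; origin at the centre of its underside. Bystander, loose.

How it is judged:
On the way, in this order (a step that is already met when the one before it is completed fails the run):
1. the paper drawer is pushed fully home (within 3 mm of flush) (value of joint paper_drawer below 0.003 m), for 0.2 s.
2. with the drawer shut, the green key is held at least 2.5 mm down for 1.5 s (value of joint paper_drawer below 0.003 m and value of joint feed_key above 0.0025 m), for 1.5 s.
At the end, for the whole second after the job is handed in: The drawer is shut (within 3 mm of flush), all three keys are up, and bottle, transducer and event marker stand still within 15 mm of where they were (value of joint paper_drawer below 0.003 m and value of joint each of feed_key, silence_key, mark_key below 0.001 m and linear speed of each of gel_bottle, transducer, event_marker below 0.01 m/s and distance of each of gel_bottle, transducer, event_marker from where it was at the start of the episode below 0.015 m); the robot touches nothing.
It fails at once if the gel bottle is knocked, pushed along or lifted (moved over 15 mm or tipped) (distance of gel_bottle from where it was at the start of the episode above 0.015 m or angle between gel_bottle's own z axis and vertical above 0.25 rad).
It fails at once if the transducer or the event marker is knocked, pushed along or lifted (moved over 15 mm) (distance of any of transducer, event_marker from where it was at the start of the episode above 0.015 m).
It fails at once if the yellow or the grey key is pressed (over 2 mm) (value of joint any of silence_key, mark_key above 0.002 m).
It fails at once if the drawer is slammed (shuts faster than 0.35 m/s) (velocity of joint paper_drawer below -0.35 m/s).
It fails at once if the drawer is pulled out to its stop instead of pushed in (value of joint paper_drawer above 0.1 m).
It also fails if it takes over 45 s, if anything falls off the work surface, if the arm or the gripper's body presses on something with over 40 N, if the wrist force passes 120 N, or if a joint passes its speed limit or range.

## Robot

A 6-joint arm with a two-finger parallel gripper is mounted at the origin on the work surface. World frame = base frame: x ahead of the robot, y to its left, z up, the work surface at z = 0. Lengths are in m, angles in rad, forces in N, time in s.
With the tool pointing down it reaches from about 0.3 to 0.875 m from the base axis. Payload 6.4 kg.
Tool frame: the origin (TCP) lies on the centre line of the jaws, within the pads' length; the fingertips stand 25 mm ahead of it and the grasp point (between the pads) lies 6 mm ahead of it; x points along the fingers, y is the direction in which the jaws open and shut, and the axes are right-handed (so a half turn about x gives the same grasp; the last joint's range is limited). The gripper opens to 85 mm and grips with 20 to 120 N. Pads are 22 mm wide; open, the fingers measure 114 mm over their backs; the gripper's body (76 mm by 85 mm) begins 54 mm behind the grasp point. The pads swing forward as they close: fully open they stand 13 mm farther back than shut.
Start: joints at [1.079, 0.181, 1.607, -0, 1.354, -0.206], TCP at [0.162, 0.552, 0.256] pointing down, gripper open.
Joint ranges: [-2.99, 2.99], [-0.89, 2.07], [0.3, 2.58], [-1.14, 4.28], [0, 2.63], [-3.12, 3.12]. Speed limits (rad/s): [2.57, 2.57, 3.01, 3.14, 3.14, 3.14].

## Interface

Orientations are given as a unit quaternion [x, y, z, w].
In Python, from cell import monitor, get_image, get_calibration, r gives the robot as it stands.
- The arm moves only by the tool servo_tool, never from a script. Its argument "increments" is a list of rows, each an object with "slide": the shift along the world's x, y, z in mm, a list of three; "spin": the turn about the world's z in degrees; "fingers": the finger opening in mm, from 0 to 85.4. A call has 1 to 12 rows; each row shifts and turns the commanded pose from where the row before left it; what a row does not reach is not made up. A row lasts 1/10 s, in which the tool goes at most 50 mm and 8.59 degrees, less where a joint would pass 70% of its speed; a pose out of reach is approached as far as the arm can. A call with a gripper value outside its range is refused whole. The fingers move at their own pace and stop on an object; the grip force is fixed at half the most. Time passes only in rows, so rows that do not move let the fingers close. It gives the time, the measured TCP pose, the force and the opening at its end, in the units of the state.
- monitor.get_state(): the state, without advancing time (a new reading comes with each control period).
- get_image(name): name is "scene" or "top" or "wrist"; returns the picture (480x640x3 uint8, red, green, blue); there is no depth.
- get_calibration(name): a dict with "camera_matrix" (3x3 intrinsics, pixels), "dist_coeffs" ([k1, k2, p1, p2, k3] as OpenCV has them; the pictures are not rectified), "R" (3x3) and "t" (3): a world point X has camera coordinates R X + t. Camera axes: x right, y down, z forward; pixel columns grow to the right and rows downward; lengths in m; the calibration is good to about 2 mm. A picture is of the moment at which its call begins: read the wrist's pose just before it. get_calibration takes no time and is no camera call; for the wrist camera it gives the pose at the moment of the call.
- r.job_done(): hands the job in, once; it reports no verdict.
The state is a dict: "t": time; "joint_pos": joint angles; "qd": joint speeds; "tau": joint torques, N m; "position": TCP position; "tool_rot": TCP orientation; "force": force on the tool from outside, world axes, zero at the start; "moment": the same for the moment, N m; "gripper_width": finger opening in m.
Only numpy, scipy, OpenCV 4.12 (cv2) and the standard library are available. Lean on these libraries where they do the work, as an engineer would, in place of code of your own. Each camera call takes 0.05 s, during which the arm holds its last target.

## Working session

There is one attempt and no reset: what is moved stays moved. The work goes in short steps, Python scripts to look and compute and a tool call to move; the robot and the scene stay as the last step left them, time stands still between calls to the robot, and variables do not carry over. Pictures are saved under pics/ and viewed, and the job is handed in when it is done.

Besides the shell and the picture viewer there is one more tool, called after "Call:" as name([rows], argument=value, ...), one row to a line, values as JSON. servo_tool: Moves the arm, as the interface text tells. Its arguments: {"type":"object","properties":{"increments":{"type":"array","items":{"type":"object","properties":{"slide":{"type":"array","items":{"type":"number"}},"spin":{"type":"number"},"fingers":{"type":"number"}}}}},"required":["increments"]}

```bash
mkdir -p pics
python3 - <<'E'
from cell import monitor,get_image,get_calibration
import cv2,numpy as np
s=monitor.get_state();print(s)
for n in("scene","top","wrist"):
    c=get_calibration(n);print(n,np.round(c["camera_matrix"],1).tolist(),c["dist_coeffs"],np.round(c["R"],3).tolist(),np.round(c["t"],3))
    cv2.imwrite(f"pics/{n}0.png",get_image(n)[:,:,::-1])
E
```

```text
{'t': 0.0, 'joint_pos': array([ 1.07872801e+00,  1.81571729e-01,  1.60804462e+00,  1.32802292e-05,
        1.35376910e+00, -2.06264885e-01]), 'qd': array([-7.15477829e-04, -9.85058720e-04,  5.78077464e-04, -1.25200974e-04,
       -7.21515197e-05,  4.88989229e-04]), 'tau': array([-5.12508632e-04, -4.44886243e+01, -3.51332259e+01, -3.39339740e-04,
        9.30198119e-03, -3.25691133e-05]), 'position': array([0.1618183 , 0.55121958, 0.25534915]), 'tool_rot': array([ 0.10011014,  0.70011991, -0.10129821,  0.6996776 ]), 'force': array([-0.58266687,  0.34708752,  0.45590205]), 'moment': array([-0.02298724, -0.03851755,  0.00043652]), 'gripper_width': 0.08526251407743987}
scene [[434.8, 0.0, 312.5], [0.0, 434.8, 238.4], [0.0, 0.0, 1.0]] [-0.00737858  0.          0.          0.          0.        ] [[0.746, 0.666, -0.014], [0.539, -0.616, -0.575], [-0.392, 0.421, -0.818]] [-0.457 -0.244  1.094]
top [[584.6, 0.0, 310.3], [0.0, 584.6, 235.8], [0.0, 0.0, 1.0]] [-0.18251685  0.          0.          0.          0.        ] [[-0.021, -1.0, -0.001], [-0.999, 0.021, -0.05], [0.05, -0.0, -0.999]] [0.045 0.568 1.317]
wrist [[336.5, 0.0, 324.3], [0.0, 336.5, 236.6], [0.0, 0.0, 1.0]] [-0.00327497  0.          0.          0.          0.        ] [[0.283, 0.959, -0.002], [0.926, -0.272, 0.261], [0.25, -0.075, -0.965]] [-0.573 -0.034  0.379]
```

View pics/scene0.png

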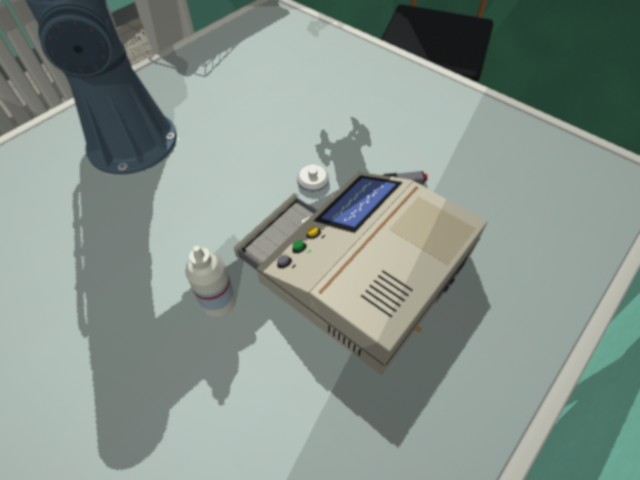

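View pics/top0.png

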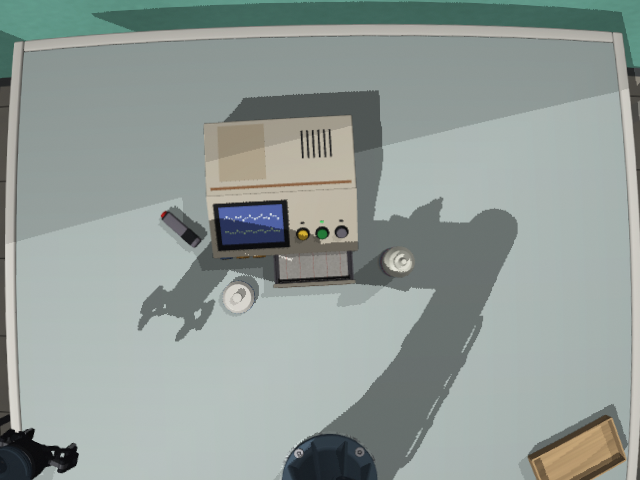

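View pics/wrist0.png

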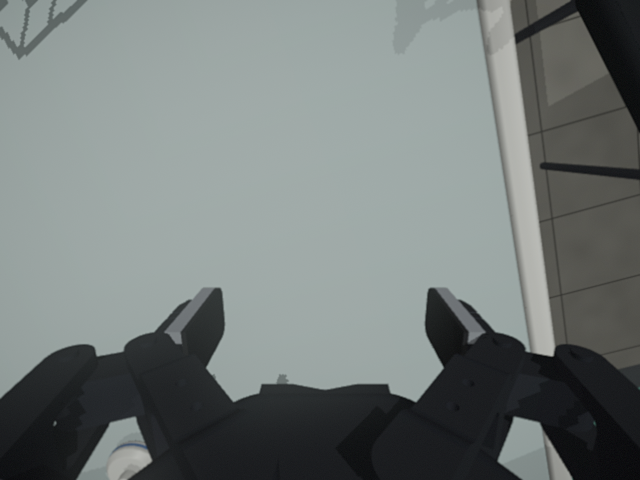

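The scene and top views show the monitor nearly square to the base, with keys at top px (303,234) yellow, (322,233) green and (341,232) grey. The drawer front edge runs (274,285)-(353,285), the bottle is at (397,262), the transducer at (238,298) and the marker at (181,228).

```bash
cat > h.py <<'E'
import numpy as np,cv2
from cell import get_calibration
def cast(n,uv,z,c=None):
    c=c or get_calibration(n);K=np.array(c["camera_matrix"]);R=np.array(c["R"]);t=np.array(c["t"])
    p=cv2.undistortPoints(np.array(uv,float).reshape(-1,1,2),K,np.array(c["dist_coeffs"])).reshape(-1,2)
    d=np.c_[p,np.ones(len(p))]@R;o=-R.T@t
    return o,d,(o+d*((z-o[2])/d[:,2])[:,None])
def tri(views):
    A=np.zeros((3,3));b=np.zeros(3)
    for n,uv in views:
        o,d,_=cast(n,[uv],0);d=d[0]/np.linalg.norm(d[0]);P=np.eye(3)-np.outer(d,d);A+=P;b+=P@o
    x=np.linalg.solve(A,b);return x
def proj(n,X):
    c=get_calibration(n);r,_=cv2.Rodrigues(np.array(c["R"]))
    return cv2.projectPoints(np.array(X,float),r,np.array(c["t"]),np.array(c["camera_matrix"]),np.array(c["dist_coeffs"]))[0].reshape(-1,2)
E
python3 - <<'E'
from h import *
out={}
for n in("top","scene"):
    im=cv2.imread(f"pics/{n}0.png");h=cv2.cvtColor(im,cv2.COLOR_BGR2HSV)
    for nm,lo,hi in(("green",(45,150,60),(80,255,255)),("yellow",(20,180,120),(32,255,255)),("red",(172,120,60),(180,255,255))):
        m=cv2.inRange(h,lo,hi);k,l,st,ce=cv2.connectedComponentsWithStats(m)
        for i in range(1,k):
            if st[i,4]>15: print(n,nm,st[i],ce[i].round(1))
im=cv2.imread("pics/top0.png")
cv2.imwrite("pics/topcrop.png",cv2.resize(im[180:320,200:360],None,fx=5,fy=4.2,interpolation=cv2.INTER_CUBIC)[:600])
im=cv2.imread("pics/scene0.png")
cv2.imwrite("pics/scenecrop.png",cv2.resize(im[170:320,180:380],None,fx=4,fy=4,interpolation=cv2.INTER_CUBIC))
E
```

```text
top green [317 229  10  10  73] [321.8 233.6]
top yellow [298 231  10   8  55] [302.6 234. ]
scene green [294 241  10  10  67] [298.  245.6]
scene yellow [308 228  10   8  59] [312.4 231.2]
```

View pics/topcrop.png

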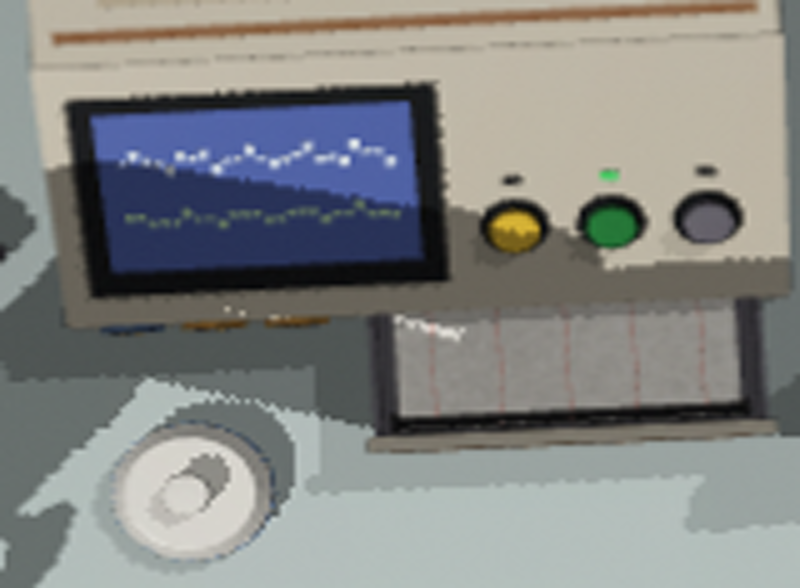

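View pics/scenecrop.png

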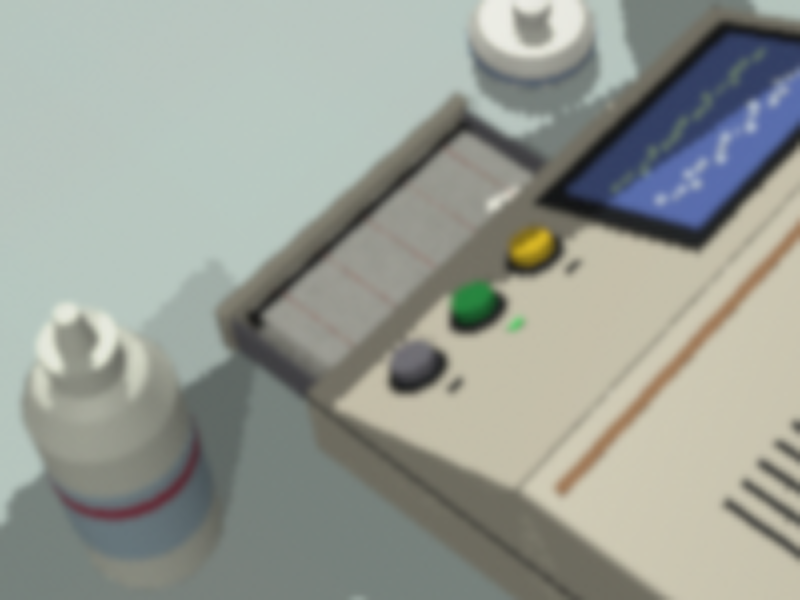

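Run:
```python
from h import *
G=tri([("top",(321.8,233.6)),("scene",(298,245.4))]);Y=tri([("top",(302.6,234.2)),("scene",(312.6,231.2))])
print("green",G,"yellow",Y)
e=cast("top",[(213.2,257.9),(358,249.3)],.055)[2];print("frontedge",e,np.degrees(np.arctan2(*(e[1]-e[0])[:2])),np.linalg.norm(e[1]-e[0]))
d=cast("top",[(274.4,286.9),(355,282.9)],.0475)[2];print("drawer",d,np.degrees(np.arctan2(*(d[1]-d[0])[:2])),np.linalg.norm(d[1]-d[0]))
b=cast("top",[(204,123),(352,116)],.116)[2];print("back",b,np.degrees(np.arctan2(*(b[1]-b[0])[:2])))
print("drawer scene",cast("scene",[(180+220/4,170+315/4),(180+455/4,170+97/4)],.0475)[2])
print("bottle",cast("top",[(399,259)],.186)[2],cast("scene",[(216,308)],0)[2],"transd",cast("top",[(238,298)],.03)[2],"marker",cast("top",[(181,228)],.02)[2])
print(-np.array(get_calibration("top")["R"]).T@get_calibration("top")["t"])
for yaw in (2.5,3,3.5,4):
  a=np.radians(yaw);print(yaw,[ (np.cos(a)*p[0]+np.sin(a)*p[1]).round(4) for p in (*e,*d,G)],[(-np.sin(a)*p[0]+np.cos(a)*p[1]).round(4) for p in (*e,*d,G)])
```

```text
green [0.57002441 0.00846245 0.07879083] yellow [0.56947756 0.05002767 0.08029459]
frontedge [[ 0.52197873  0.24912862  0.055     ]
 [ 0.53454453 -0.071659    0.055     ]] 177.756773564084 0.3210336379773295
drawer [[ 0.45523847  0.11488086  0.0475    ]
 [ 0.46037967 -0.06388333  0.0475    ]] 178.35264324393896 0.17883810836179093
back [[ 0.8113006   0.25682939  0.116     ]
 [ 0.81877119 -0.0616324   0.116     ]] 178.65618261956524
drawer scene [[ 0.46808845 -0.06299335  0.0475    ]
 [ 0.45875855  0.11395415  0.0475    ]]
bottle [[ 0.51017277 -0.14228499  0.186     ]] [[ 0.51213051 -0.16215703  0.        ]] transd [[0.43108433 0.19852495 0.03      ]] marker [[0.59230631 0.32873411 0.02      ]]
[0.50191802 0.03360239 1.34399046]
2.5 [np.float64(0.5323), np.float64(0.5309), np.float64(0.4598), np.float64(0.4572), np.float64(0.5699)] [np.float64(0.2261), np.float64(-0.0949), np.float64(0.0949), np.float64(-0.0839), np.float64(-0.0164)]
3 [np.float64(0.5343), np.float64(0.5301), np.float64(0.4606), np.float64(0.4564), np.float64(0.5697)] [np.float64(0.2215), np.float64(-0.0995), np.float64(0.0909), np.float64(-0.0879), np.float64(-0.0214)]
3.5 [np.float64(0.5362), np.float64(0.5292), np.float64(0.4614), np.float64(0.4556), np.float64(0.5695)] [np.float64(0.2168), np.float64(-0.1042), np.float64(0.0869), np.float64(-0.0919), np.float64(-0.0264)]
4 [np.float64(0.5381), np.float64(0.5282), np.float64(0.4621), np.float64(0.4548), np.float64(0.5692)] [np.float64(0.2121), np.float64(-0.1088), np.float64(0.0828), np.float64(-0.0958), np.float64(-0.0313)]
```

Run:
```python
from h import *
from cell import monitor
from scipy.spatial.transform import Rotation as R
s=monitor.get_state();print(R.from_quat(s["tool_rot"]).as_matrix().round(3))
c=get_calibration("wrist");o=-np.array(c["R"]).T@c["t"];print("cam rel tcp",o-s["position"])
```

```text
[[-0.001  0.282  0.959]
 [-0.001  0.959 -0.282]
 [-1.    -0.001 -0.   ]]
cam rel tcp [-0.06327249  0.01774393  0.11822995]
```

Call:
servo_tool([
  {"slide": [8,-23,0],"spin": 0.8,"fingers": 0},
  {"slide": [8,-23,0],"spin": 0.8,"fingers": 0},
  {"slide": [8,-23,0],"spin": 0.8,"fingers": 0},
  {"slide": [8,-23,0],"spin": 0.8,"fingers": 0},
  {"slide": [8,-23,0],"spin": 0.8,"fingers": 0},
  {"slide": [8,-23,0],"spin": 0.8,"fingers": 0},
  {"slide": [8,-23,0],"spin": 0.8,"fingers": 0},
  {"slide": [8,-23,0],"spin": 0.8,"fingers": 0},
  {"slide": [8,-23,0],"spin": 0.8,"fingers": 0},
  {"slide": [8,-23,0],"spin": 0.8,"fingers": 0},
  {"slide": [8,-23,0],"spin": 0.8,"fingers": 0},
  {"slide": [8,-23,0],"spin": 0.8,"fingers": 0},
])

```text
t: 1.35
position: [0.2581, 0.2747, 0.2561]
tool_rot: [0.041, 0.706, -0.042, 0.706]
force: [0.3, 0.0, -0.2]
gripper_width: -0.0001
```

Call:
servo_tool([
  {"slide": [8,-23,0],"spin": 0.8,"fingers": 0},
  {"slide": [8,-23,0],"spin": 0.8,"fingers": 0},
  {"slide": [8,-23,0],"spin": 0.8,"fingers": 0},
  {"slide": [8,-23,0],"spin": 0.8,"fingers": 0},
  {"slide": [8,-23,0],"spin": 0.8,"fingers": 0},
  {"slide": [8,-23,0],"spin": 0.8,"fingers": 0},
  {"slide": [8,-23,0],"spin": 0.8,"fingers": 0},
  {"slide": [8,-23,0],"spin": 0.8,"fingers": 0},
  {"slide": [8,-23,0],"spin": 0.8,"fingers": 0},
  {"slide": [8,-23,0],"spin": 0.8,"fingers": 0},
  {"slide": [8,-23,0],"spin": 0.8,"fingers": 0},
  {"slide": [0,0,0],"fingers": 0},
])

```text
invalid input at $.increments[11]: expected keys slide, spin, fingers
```

Run:
```python
from h import *
from cell import monitor,get_image
from scipy.spatial.transform import Rotation as R
s=monitor.get_state();print(s["position"],R.from_quat(s["tool_rot"]).as_matrix().round(3)[:,1],s["force"],s["t"])
cv2.imwrite("pics/wrist1.png",get_image("wrist")[:,:,::-1])
```

```text
[0.25809583 0.27471539 0.25612908] [ 0.117  0.993 -0.   ] [ 0.26214257  0.00438895 -0.19101258] 1.35
```

View pics/wrist1.png

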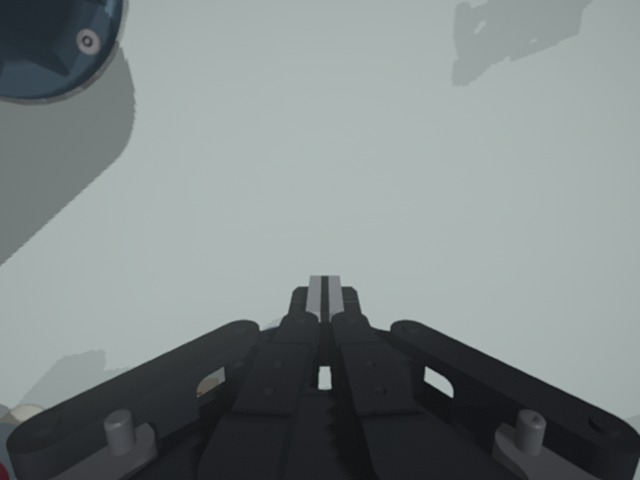

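Call:
servo_tool([
  {"slide": [8,-24,0],"spin": 0.8,"fingers": 0},
  {"slide": [8,-24,0],"spin": 0.8,"fingers": 0},
  {"slide": [8,-24,0],"spin": 0.8,"fingers": 0},
  {"slide": [8,-24,0],"spin": 0.8,"fingers": 0},
  {"slide": [8,-24,0],"spin": 0.8,"fingers": 0},
  {"slide": [8,-24,0],"spin": 0.8,"fingers": 0},
  {"slide": [8,-24,0],"spin": 0.8,"fingers": 0},
  {"slide": [8,-24,0],"spin": 0.8,"fingers": 0},
  {"slide": [8,-24,0],"spin": 0.8,"fingers": 0},
  {"slide": [8,-24,0],"spin": 0.8,"fingers": 0},
  {"slide": [8,-24,0],"spin": 0.8,"fingers": 0},
  {"slide": [8,-20,0],"spin": 0,"fingers": 0},
])

```text
t: 2.6
position: [0.3542, -0.0094, 0.2562]
tool_rot: [-0.012, 0.707, 0.012, 0.707]
force: [0.4, -1.1, 0.3]
gripper_width: -0.0002
```

Call:
servo_tool([
  {"slide": [4,0,-20],"spin": 0,"fingers": 0},
  {"slide": [4,0,-20],"spin": 0,"fingers": 0},
  {"slide": [4,0,-20],"spin": 0,"fingers": 0},
  {"slide": [4,0,-20],"spin": 0,"fingers": 0},
  {"slide": [4,0,-20],"spin": 0,"fingers": 0},
  {"slide": [4,0,-20],"spin": 0,"fingers": 0},
  {"slide": [4,0,-20],"spin": 0,"fingers": 0},
  {"slide": [4,0,-20],"spin": 0,"fingers": 0},
  {"slide": [4,0,-20],"spin": 0,"fingers": 0},
  {"slide": [4,0,-20],"spin": 0,"fingers": 0},
  {"slide": [4,0,-3],"spin": 0,"fingers": 0},
  {"slide": [0,0,0],"spin": 0,"fingers": 0},
])

```text
t: 3.8
position: [0.3981, -0.0082, 0.0531]
tool_rot: [-0.012, 0.707, 0.013, 0.707]
force: [-0.1, 0.4, -0.2]
gripper_width: 0.0003
```

Run:
```python
from h import *
from cell import monitor,get_image
s=monitor.get_state();print(s["position"],s["force"],s["t"])
im=np.hstack([get_image("top")[180:340,180:420,::-1],get_image("scene")[140:300,140:380,::-1]])
cv2.imwrite("pics/b1.png",cv2.resize(im,(800,267)))
```

```text
[ 0.39813717 -0.00818058  0.05308122] [-0.06742031  0.39885437 -0.20247554] 3.8
```

View pics/b1.png

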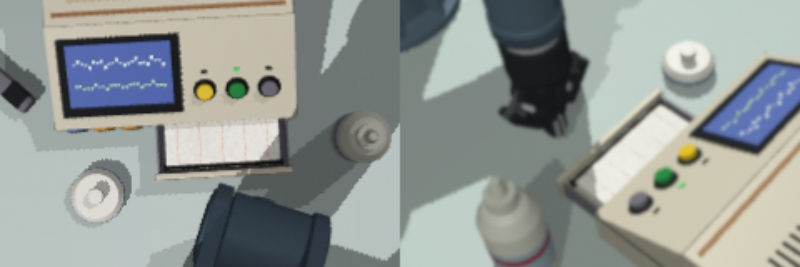

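The gripper is low in front of the drawer, clear of the bottle and transducer. Pushing slowly.

Call:
servo_tool([
  {"slide": [5,0,0],"spin": 0,"fingers": 0},
  {"slide": [5,0,0],"spin": 0,"fingers": 0},
  {"slide": [5,0,0],"spin": 0,"fingers": 0},
  {"slide": [5,0,0],"spin": 0,"fingers": 0},
  {"slide": [5,0,0],"spin": 0,"fingers": 0},
  {"slide": [5,0,0],"spin": 0,"fingers": 0},
  {"slide": [5,0,0],"spin": 0,"fingers": 0},
  {"slide": [5,0,0],"spin": 0,"fingers": 0},
  {"slide": [5,0,0],"spin": 0,"fingers": 0},
  {"slide": [5,0,0],"spin": 0,"fingers": 0},
  {"slide": [5,0,0],"spin": 0,"fingers": 0},
  {"slide": [5,0,0],"spin": 0,"fingers": 0},
])

```text
t: 5.1
position: [0.4576, -0.008, 0.053]
tool_rot: [-0.012, 0.708, 0.013, 0.706]
force: [-3.7, 1.8, 1.6]
gripper_width: -0.0001
```

Call:
servo_tool([
  {"slide": [4,0.1,0],"spin": 0,"fingers": 0},
  {"slide": [4,0.1,0],"spin": 0,"fingers": 0},
  {"slide": [4,0.1,0],"spin": 0,"fingers": 0},
  {"slide": [4,0.1,0],"spin": 0,"fingers": 0},
  {"slide": [4,0.1,0],"spin": 0,"fingers": 0},
])

```text
t: 5.6
position: [0.4781, -0.0076, 0.053]
tool_rot: [-0.012, 0.707, 0.013, 0.707]
force: [-3.6, 1.8, -0.9]
gripper_width: -0.0
```

Run:
```python
from h import *
from cell import monitor,get_image
s=monitor.get_state();print(s["position"],s["force"],s["t"])
im=np.hstack([get_image("top")[180:340,180:420,::-1],get_image("scene")[140:300,140:380,::-1]])
cv2.imwrite("pics/b2.png",cv2.resize(im,(800,267)))
```

```text
[ 0.47805603 -0.0076311   0.05302239] [-3.57503739  1.83259938 -0.85184286] 5.6
```

View pics/b2.png

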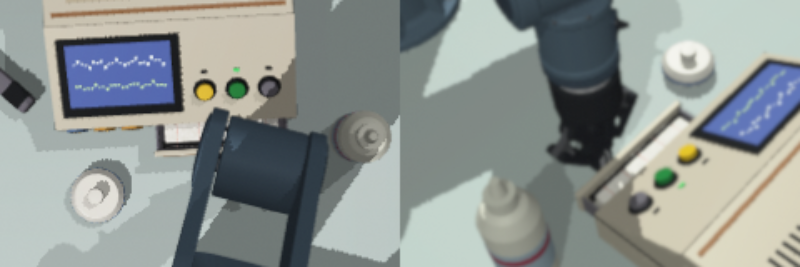

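The fingers are driving the drawer in at about 3.6 N, and the bottle and transducer have not moved.

Call:
servo_tool([
  {"slide": [4,0.1,0],"spin": 0,"fingers": 0},
  {"slide": [4,0.1,0],"spin": 0,"fingers": 0},
  {"slide": [4,0.1,0],"spin": 0,"fingers": 0},
  {"slide": [4,0.1,0],"spin": 0,"fingers": 0},
  {"slide": [4,0.1,0],"spin": 0,"fingers": 0},
  {"slide": [4,0.1,0],"spin": 0,"fingers": 0},
  {"slide": [4,0.1,0],"spin": 0,"fingers": 0},
  {"slide": [2,0.1,0],"spin": 0,"fingers": 0},
  {"slide": [2,0,0],"spin": 0,"fingers": 0},
])

```text
t: 6.6
position: [0.5104, -0.007, 0.0533]
tool_rot: [-0.012, 0.707, 0.013, 0.707]
force: [-3.7, 1.6, 1.1]
gripper_width: 0.0002
```

Call:
servo_tool([
  {"slide": [2,0,0],"spin": 0,"fingers": 0},
  {"slide": [1,0,0],"spin": 0,"fingers": 0},
  {"slide": [1,0,0],"spin": 0,"fingers": 0},
])

```text
t: 6.9
position: [0.5141, -0.0069, 0.0533]
tool_rot: [-0.012, 0.707, 0.013, 0.707]
force: [-2.9, 2.0, 0.6]
gripper_width: 0.0002
```

Call:
servo_tool([
  {"slide": [1,0,0],"spin": 0,"fingers": 0},
  {"slide": [1,0,0],"spin": 0,"fingers": 0},
])

```text
t: 7.1
position: [0.5161, -0.007, 0.0533]
tool_rot: [-0.012, 0.707, 0.013, 0.707]
force: [-3.9, 1.6, 0.9]
gripper_width: 0.0003
```

Run:
```python
from h import *
from cell import monitor,get_image
s=monitor.get_state();print(s["position"],s["force"],s["t"])
im=np.hstack([get_image("top")[180:340,180:420,::-1],get_image("scene")[140:300,140:380,::-1]])
cv2.imwrite("pics/b3.png",cv2.resize(im,(800,267)))
```

```text
[ 0.51610714 -0.00696254  0.05327548] [-3.86575692  1.63164839  0.9310433 ] 7.1
```

View pics/b3.png

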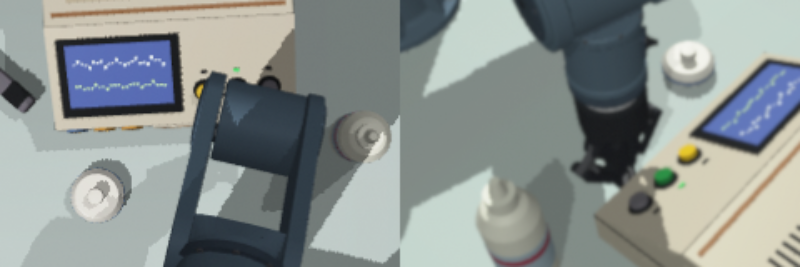

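Call:
servo_tool([
  {"slide": [1,0,0],"spin": 0,"fingers": 0},
  {"slide": [1,0,0],"spin": 0,"fingers": 0},
])

```text
t: 7.4
position: [0.5181, -0.007, 0.0533]
tool_rot: [-0.012, 0.707, 0.012, 0.707]
force: [-2.9, 1.5, 1.3]
gripper_width: -0.0001
```

Call:
servo_tool([
  {"slide": [1,0,0],"spin": 0,"fingers": 0},
  {"slide": [0,0,0],"spin": 0,"fingers": 0},
])

```text
t: 7.6
position: [0.5193, -0.0071, 0.0533]
tool_rot: [-0.013, 0.707, 0.012, 0.707]
force: [-2.4, 1.7, 0.4]
gripper_width: 0.0003
```

Call:
servo_tool([
  {"slide": [1,0,0],"spin": 0,"fingers": 0},
  {"slide": [0,0,0],"spin": 0,"fingers": 0},
])

```text
t: 7.8
position: [0.52, -0.0071, 0.0533]
tool_rot: [-0.012, 0.707, 0.012, 0.707]
force: [-3.7, 1.2, 1.3]
gripper_width: -0.0004
```

Call:
servo_tool([
  {"slide": [1,0,0],"spin": 0,"fingers": 0},
  {"slide": [0,0,0],"spin": 0,"fingers": 0},
])

```text
t: 8.0
position: [0.5201, -0.007, 0.0532]
tool_rot: [-0.013, 0.708, 0.013, 0.706]
force: [-7.7, 0.2, 5.3]
gripper_width: 0.0004
```

Call:
servo_tool([
  {"slide": [1,0,0],"spin": 0,"fingers": 0},
  {"slide": [0,0,0],"spin": 0,"fingers": 0},
  {"slide": [0,0,0],"spin": 0,"fingers": 0},
])

```text
t: 8.3
position: [0.5201, -0.007, 0.0531]
tool_rot: [-0.013, 0.709, 0.013, 0.705]
force: [-12.2, -0.6, 9.1]
gripper_width: 0.0002
```

Call:
servo_tool([
  {"slide": [-3,0,0],"spin": 0,"fingers": 0},
  {"slide": [-10,0,0],"spin": 0,"fingers": 0},
  {"slide": [-15,0,0],"spin": 0,"fingers": 0},
  {"slide": [-20,0,0],"spin": 0,"fingers": 0},
  {"slide": [-20,0,20],"spin": 0,"fingers": 0},
  {"slide": [-20,0,30],"spin": 0,"fingers": 0},
  {"slide": [-20,0,30],"spin": 0,"fingers": 0},
  {"slide": [-20,0,30],"spin": 0,"fingers": 0},
  {"slide": [-20,0,30],"spin": 0,"fingers": 0},
  {"slide": [0,0,0],"spin": 0,"fingers": 0},
])

```text
t: 9.3
position: [0.3751, -0.0077, 0.1973]
tool_rot: [-0.014, 0.704, 0.011, 0.71]
force: [2.0, 0.1, 0.3]
gripper_width: 0.0
```

Run:
```python
from h import *
from cell import monitor,get_image
s=monitor.get_state();print(s["position"],s["force"],s["t"])
t=get_image("top")[...,::-1];sc=get_image("scene")[...,::-1]
cv2.imwrite("pics/top4.png",t);cv2.imwrite("pics/scene4.png",sc)
im=np.hstack([t[200:320,200:360],sc[180:300,220:380]])
cv2.imwrite("pics/b4.png",cv2.resize(im,(800,300),interpolation=cv2.INTER_CUBIC))
```

```text
[ 0.37509902 -0.0077443   0.19726866] [2.02380721 0.07911954 0.28136627] 9.3
```

View pics/b4.png

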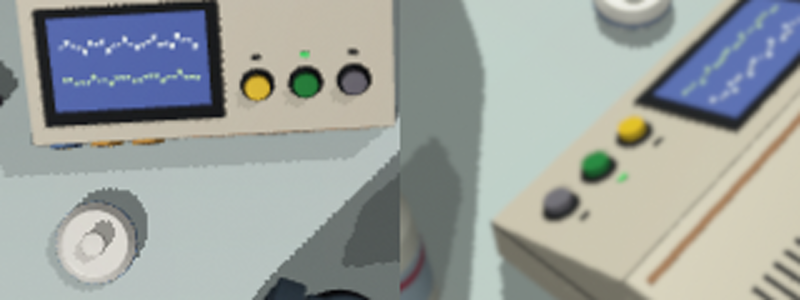

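The top view no longer shows the drawer standing out, which fits the firm stop I felt. Remeasuring the green key in the better light.

Run:
```python
from h import *
P={}
for n in("top","scene"):
    h=cv2.cvtColor(cv2.imread(f"pics/{n}4.png"),cv2.COLOR_BGR2HSV)
    for nm,lo,hi in(("green",(45,150,60),(80,255,255)),("yellow",(20,170,110),(32,255,255))):
        k,l,st,ce=cv2.connectedComponentsWithStats(cv2.inRange(h,lo,hi));i=1+np.argmax(st[1:,4]);P[n,nm]=ce[i];print(n,nm,st[i],ce[i])
for nm in("green","yellow"):print(nm,tri([(n,P[n,nm]) for n in("top","scene")]),cast("top",[P["top",nm]],.083)[2],cast("scene",[P["scene",nm]],.083)[2])
```

```text
top green [317 229  10  10  73] [321.84931507 233.56164384]
top yellow [298 230  10  10  77] [302.50649351 234.83116883]
scene green [294 242  10   9  61] [298.1147541  245.81967213]
scene yellow [308 228  10   8  65] [312.23076923 231.47692308]
green [0.57021773 0.00838747 0.07765295] [[0.56947871 0.00799274 0.083     ]] [[0.57329448 0.00638816 0.083     ]]
yellow [0.56823949 0.0502939  0.07799928] [[0.56759515 0.0498256  0.083     ]] [[0.57108757 0.04805102 0.083     ]]
```

Call:
servo_tool([
  {"slide": [20,2,0],"spin": 0,"fingers": 0},
  {"slide": [20,2,0],"spin": 0,"fingers": 0},
  {"slide": [20,2,0],"spin": 0,"fingers": 0},
  {"slide": [20,2,0],"spin": 0,"fingers": 0},
  {"slide": [20,2,0],"spin": 0,"fingers": 0},
  {"slide": [20,2,0],"spin": 0,"fingers": 0},
  {"slide": [20,2,-5],"spin": 0,"fingers": 0},
  {"slide": [20,1,-15],"spin": 0,"fingers": 0},
  {"slide": [16,0,-20],"spin": 0,"fingers": 0},
  {"slide": [0,0,-20],"spin": 0,"fingers": 0},
  {"slide": [0,0,-8],"spin": 0,"fingers": 0},
  {"slide": [0,0,0],"spin": 0,"fingers": 0},
])

```text
t: 10.6
position: [0.5484, 0.0083, 0.1223]
tool_rot: [-0.012, 0.709, 0.013, 0.705]
force: [-0.7, 0.6, 0.2]
gripper_width: -0.0002
```

Run:
```python
from h import *
from cell import monitor,get_image
s=monitor.get_state();print(s["position"],s["force"],s["t"])
t=get_image("top")[...,::-1];sc=get_image("scene")[...,::-1]
im=np.hstack([t[200:320,240:400],sc[180:300,220:380]])
cv2.imwrite("pics/b5.png",cv2.resize(im,(800,300),interpolation=cv2.INTER_CUBIC))
```

```text
[0.548413   0.0083398  0.12234342] [-0.68311847  0.62807836  0.24841933] 10.6
```

View pics/b5.png

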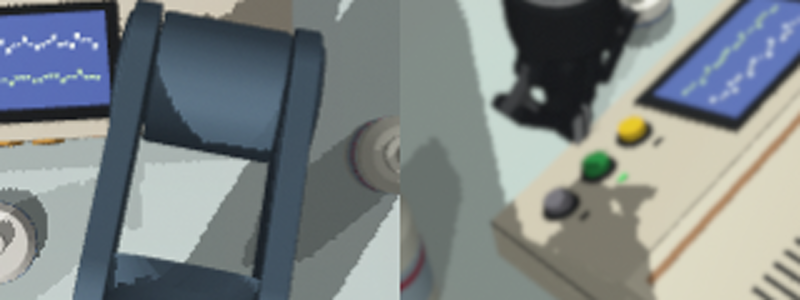

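The tip stands in line with the green key in the scene view, midway between grey and yellow. Closing in along the key's axis.

Call:
servo_tool([
  {"slide": [3,0,-3],"spin": 0,"fingers": 0},
  {"slide": [2,0,-3],"spin": 0,"fingers": 0},
  {"slide": [2,0,-3],"spin": 0,"fingers": 0},
  {"slide": [0,0,0],"spin": 0,"fingers": 0},
])

```text
t: 11.1
position: [0.5572, 0.008, 0.1162]
tool_rot: [-0.012, 0.707, 0.012, 0.707]
force: [-0.7, -0.5, 0.2]
gripper_width: 0.0003
```

Call:
servo_tool([
  {"slide": [1,0,-2],"spin": 0,"fingers": 0},
  {"slide": [0,0,0],"spin": 0,"fingers": 0},
])

```text
t: 11.3
position: [0.558, 0.008, 0.1141]
tool_rot: [-0.012, 0.707, 0.013, 0.707]
force: [-0.4, -0.6, 0.0]
gripper_width: -0.0001
```

Call:
servo_tool([
  {"slide": [0.5,0,-1],"spin": 0,"fingers": 0},
  {"slide": [0,0,0],"spin": 0,"fingers": 0},
])

```text
t: 11.5
position: [0.5586, 0.008, 0.1132]
tool_rot: [-0.013, 0.707, 0.013, 0.707]
force: [0.5, 0.1, -0.5]
gripper_width: -0.0
```

Call:
servo_tool([
  {"slide": [0.5,0,-1],"spin": 0,"fingers": 0},
  {"slide": [0,0,0],"spin": 0,"fingers": 0},
])

```text
t: 11.7
position: [0.5591, 0.008, 0.1122]
tool_rot: [-0.012, 0.707, 0.012, 0.707]
force: [-1.1, -0.9, 0.2]
gripper_width: -0.0001
```

Call:
servo_tool([
  {"slide": [0.5,0,-1],"spin": 0,"fingers": 0},
  {"slide": [0.5,0,-1],"spin": 0,"fingers": 0},
  {"slide": [0,0,0],"spin": 0,"fingers": 0},
])

```text
t: 12.0
position: [0.56, 0.008, 0.1101]
tool_rot: [-0.012, 0.707, 0.013, 0.707]
force: [-0.7, 0.6, 0.1]
gripper_width: -0.0001
```

Call:
servo_tool([
  {"slide": [0.5,0,-1],"spin": 0,"fingers": 0},
  {"slide": [0,0,0],"spin": 0,"fingers": 0},
])

```text
t: 12.2
position: [0.5606, 0.008, 0.1092]
tool_rot: [-0.012, 0.707, 0.012, 0.707]
force: [-0.1, 0.1, -0.5]
gripper_width: -0.0003
```

Call:
servo_tool([
  {"slide": [0.5,0,-1],"spin": 0,"fingers": 0},
  {"slide": [0,0,0],"spin": 0,"fingers": 0},
])

```text
t: 12.4
position: [0.5611, 0.008, 0.1083]
tool_rot: [-0.013, 0.707, 0.013, 0.707]
force: [-0.2, 0.6, 1.1]
gripper_width: 0.0001
```

Call:
servo_tool([
  {"slide": [0.5,0,-1],"spin": 0,"fingers": 0},
  {"slide": [0,0,0],"spin": 0,"fingers": 0},
])

```text
t: 12.6
position: [0.5616, 0.008, 0.1073]
tool_rot: [-0.012, 0.707, 0.013, 0.707]
force: [-1.5, 0.3, 1.7]
gripper_width: 0.0001
```

Contact has started at about TCP z 0.108. Pressing on.

Call:
servo_tool([
  {"slide": [0.5,0,-1],"spin": 0,"fingers": 0},
  {"slide": [0,0,0],"spin": 0,"fingers": 0},
])

```text
t: 12.8
position: [0.5621, 0.008, 0.1063]
tool_rot: [-0.012, 0.707, 0.013, 0.707]
force: [-1.6, -0.3, 3.0]
gripper_width: 0.0001
```

Call:
servo_tool([
  {"slide": [0.5,0,-1],"spin": 0,"fingers": 0},
  {"slide": [0,0,0],"spin": 0,"fingers": 0},
])

```text
t: 13.0
position: [0.5625, 0.008, 0.1053]
tool_rot: [-0.012, 0.707, 0.013, 0.707]
force: [-3.2, 0.8, 3.7]
gripper_width: 0.0002
```

Call:
servo_tool([
  {"slide": [0.5,0,-1],"spin": 0,"fingers": 0},
  {"slide": [0,0,0],"spin": 0,"fingers": 0},
])

```text
t: 13.2
position: [0.5628, 0.008, 0.1049]
tool_rot: [-0.013, 0.707, 0.013, 0.707]
force: [-6.0, 0.3, 9.8]
gripper_width: -0.0001
```

The force jumped to about 11 N and the tip stalled, so the key is bottomed. Holding.

Call:
servo_tool([
  {"slide": [0,0,0],"spin": 0,"fingers": 0},
  {"slide": [0,0,0],"spin": 0,"fingers": 0},
  {"slide": [0,0,0],"spin": 0,"fingers": 0},
  {"slide": [0,0,0],"spin": 0,"fingers": 0},
  {"slide": [0,0,0],"spin": 0,"fingers": 0},
  {"slide": [0,0,0],"spin": 0,"fingers": 0},
  {"slide": [0,0,0],"spin": 0,"fingers": 0},
  {"slide": [0,0,0],"spin": 0,"fingers": 0},
  {"slide": [0,0,0],"spin": 0,"fingers": 0},
  {"slide": [0,0,0],"spin": 0,"fingers": 0},
])

```text
t: 14.2
position: [0.5627, 0.0081, 0.1049]
tool_rot: [-0.013, 0.707, 0.013, 0.707]
force: [-6.2, 1.9, 9.3]
gripper_width: 0.0003
```

Run:
```python
from h import *
from cell import monitor,get_image
s=monitor.get_state();print(s["position"],s["force"],s["t"])
sc=get_image("scene")[...,::-1]
cv2.imwrite("pics/b6.png",cv2.resize(sc[180:300,220:380],(800,600),interpolation=cv2.INTER_CUBIC))
```

```text
[0.56274759 0.00805327 0.1048688 ] [-6.19563801  1.90199162  9.26565824] 14.2
```

View pics/b6.png

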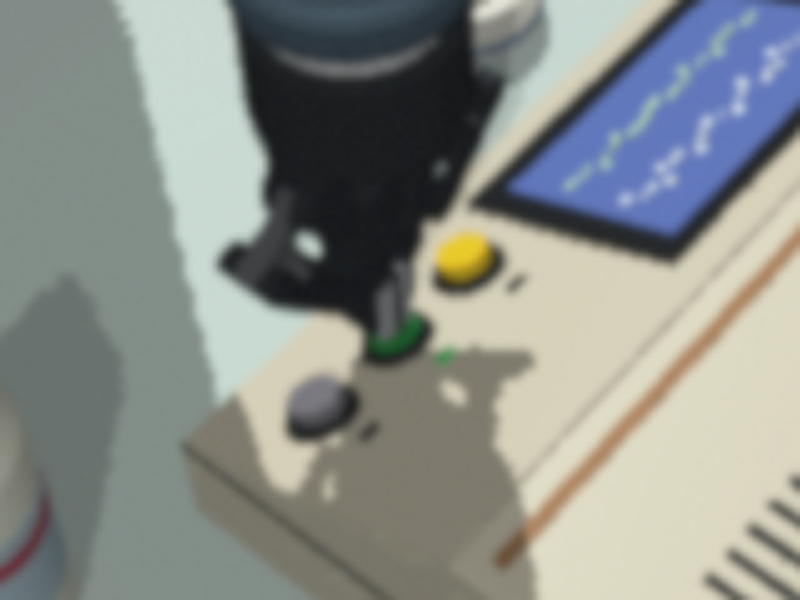

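The fingertips are on the green key, which is sunk, and the yellow and grey keys are untouched. Holding a little longer, then releasing.

Call:
servo_tool([
  {"slide": [0,0,0],"spin": 0,"fingers": 0},
  {"slide": [0,0,0],"spin": 0,"fingers": 0},
  {"slide": [0,0,0],"spin": 0,"fingers": 0},
  {"slide": [0,0,0],"spin": 0,"fingers": 0},
  {"slide": [0,0,0],"spin": 0,"fingers": 0},
  {"slide": [0,0,0],"spin": 0,"fingers": 0},
  {"slide": [0,0,0],"spin": 0,"fingers": 0},
  {"slide": [0,0,0],"spin": 0,"fingers": 0},
  {"slide": [0,0,0],"spin": 0,"fingers": 0},
  {"slide": [0,0,0],"spin": 0,"fingers": 0},
])

```text
t: 15.25
position: [0.5628, 0.0081, 0.1049]
tool_rot: [-0.013, 0.707, 0.013, 0.707]
force: [-6.1, 1.4, 9.0]
gripper_width: -0.0001
```

Call:
servo_tool([
  {"slide": [-1,0,2],"spin": 0,"fingers": 0},
  {"slide": [-2,0,4],"spin": 0,"fingers": 0},
  {"slide": [-5,0,10],"spin": 0,"fingers": 0},
  {"slide": [-5,0,20],"spin": 0,"fingers": 0},
  {"slide": [-10,0,30],"spin": 0,"fingers": 0},
  {"slide": [-20,0,20],"spin": 0,"fingers": 0},
  {"slide": [-30,0,10],"spin": 0,"fingers": 0},
  {"slide": [-30,0,0],"spin": 0,"fingers": 0},
  {"slide": [-30,0,0],"spin": 0,"fingers": 0},
  {"slide": [-30,0,0],"spin": 0,"fingers": 0},
  {"slide": [-20,0,0],"spin": 0,"fingers": 0},
  {"slide": [0,0,0],"spin": 0,"fingers": 0},
])

```text
t: 16.45
position: [0.3783, 0.0083, 0.2003]
tool_rot: [-0.012, 0.707, 0.012, 0.707]
force: [0.2, 0.8, 0.5]
gripper_width: 0.0003
```

Run:
```python
from h import *
from cell import monitor,get_image
s=monitor.get_state();print(s["position"],s["force"],s["t"])
t=get_image("top")[...,::-1];sc=get_image("scene")[...,::-1]
cv2.imwrite("pics/b7.png",np.hstack([cv2.resize(t[100:340,150:420],(400,356)),cv2.resize(sc[140:380,180:450],(400,356))]))
for n,im in(("top",t),("scene",sc)):
    h=cv2.cvtColor(im,cv2.COLOR_BGR2HSV);k,l,st,ce=cv2.connectedComponentsWithStats(cv2.inRange(h,(45,150,60),(80,255,255)));i=1+np.argmax(st[1:,4]);print(n,st[i],ce[i])
```

```text
[0.37829371 0.00828278 0.2003442 ] [0.16852141 0.79796516 0.48911422] 16.45
top [317 229  11  10  74] [321.91891892 233.56756757]
scene [294 242  10   9  61] [298.1147541  245.81967213]
```

View pics/b7.png

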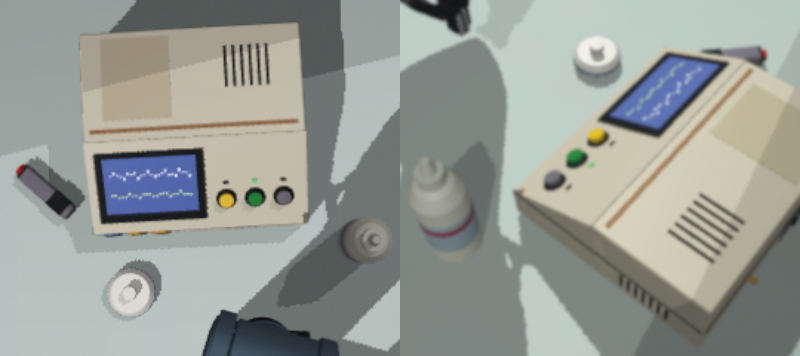

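The drawer is shut, the green key is back at its old pixel position in both views, and the bystanders are in place. Handing in.

Run:
```python
from cell import r
print(r.job_done())
```

```text
the job is handed in; nothing more can be done
None
```

The drawer is shut, the green key was pressed and released, and I handed the job in at about 16.6 s; the hand-in reports no verdict.

- **Drawer:** I pushed it in with closed fingers at 50 mm/s or less, needing about 3.6 N. It stopped firmly: the tool stalled at x = 0.520 and the force rose to about 12 N. The top view afterwards shows nothing standing out. I could not read the drawer's joint value, so "flush" rests on the stop and the pictures.
- **Green key:** I pressed it along its axis until it bottomed, stalling at about 11 N after roughly 4 mm of travel. I held it just over 2 s and let it go. It returned to the same pixel position in both views.
- **Other items:** The yellow and grey keys, bottle, transducer and event marker look unmoved in the last pictures; I judged this by eye rather than measuring it. The arm ended clear, with no contact force beyond sensor noise.

**One disagreement:** the two cameras put the key's height at about 78 mm, but the monitor's dimensions gave about 84 mm. I found the actual height by touch, at about 83 mm.

**One refused call:** one early move was rejected for a missing field and moved nothing, so I sent it again.

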